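Unlock the vial unit's flap and hold it at the index pointer

ROBOT

A 7-joint arm with a two-finger parallel gripper is mounted at the origin on the work surface. World frame = base frame: x ahead of the robot, y to its left, z up, the work surface at z = 0. Lengths are in m, angles in rad, forces in N, time in s.
With the tool pointing down it reaches from about 0.425 to 0.875 m from the base axis. Payload 4.7 kg.
Tool frame: the origin (TCP) lies midway between the tips of the shut fingers; the grasp point (between the pads) lies 19 mm behind it; z points along the fingers, y is the line along which they close (so a half turn about z gives the same grasp; the last joint's range is limited). The gripper opens to 87 mm and grips with 3 to 60 N. Pads are 19 mm wide; open, the fingers measure 117 mm over their backs; the gripper's body (75 mm by 190 mm) begins 51 mm behind the grasp point.
Start: joints at [-1.087, 0.321, -0.07, 1.45, 0.023, 1.371, -0.057], TCP at [0.294, 0.58, 0.223] pointing down, gripper open.
Joint ranges: [-2.86, 2.86], [-0.3, 2.09], [-1.38, 1.24], [0.06, 2.45], [-1.56, 4.7], [0.09, 2.05], [-2.69, 2.69]. Speed limits (rad/s): [2.57, 2.57, 3.14, 3.14, 3.14, 3.14, 3.14].

INTERFACE

Orientations are given as a rotation vector (axis times angle).
In Python, from bench import ctrl gives the robot as it stands.
- The arm moves only by the tool hand_motion, called after "Call:" by a JSON object that holds its "method" and its "body", one argument or row to a line. Schema: {"type":"object","properties":{"plan":{"type":"array","items":{"type":"array","prefixItems":[{"type":"array","items":{"type":"number"},"minItems":3,"maxItems":3},{"type":"number"},{"type":"number"}],"minItems":3,"maxItems":3},"minItems":1,"maxItems":20},"force":{"type":"number"},"only":{"type":"string"},"quiet":{"type":"boolean"},"lines":{"type":"string"}},"required":["plan"],"additionalProperties":false}. plan is a list of rows, 1 to 20 of them, each written [[dx, dy, dz], turn, opening]: dx, dy, dz in units of 20 mm, then a turn about the tool's z in units of 0.2 rad, then the opening from 0.0 (shut) to 1.0 (fully open); each row is the pose to reach, as a shift and turn from the pose commanded when the call began, along the tool's axes at that moment; what a row does not reach only later rows make up. A row lasts 1/10 s, in which the tool goes at most 0.05 m and 0.15 rad, less where a joint would pass 70% of its speed; a pose out of reach is approached as far as the arm can. The fingers move at their own pace and stop on an object; force is the grip in N (left out, the last holds). Time passes only in rows, so rows that do not move let the fingers close. The tool returns the time, the measured TCP pose, the force, the opening and the grip force at its end. only (a regular expression) keeps the lines of the reply that match it, lines (a string "A,B") keeps lines A to B, and quiet returns only ok. Input that does not fit is refused with a message, and nothing moves.
- ctrl.get_state(): the state, without advancing time (a new reading comes with each control period).
- ctrl.get_image(name): name is "scene" or "top" or "wrist"; returns the picture (420x560x3 uint8, red, green, blue); there is no depth.
- ctrl.camera_model(name): a dict with "vertical_fov" (degrees; the focal length in pixels is half the picture's height over the tangent of half this angle, whatever the lens; pixels are square), "cx", "cy" (the principal point, pixels), "rvec" (rotation vector, rad) and "tvec" (3), from world to camera coordinates, as OpenCV has them; the wrist camera has in their place "hand_eye" (4x4, takes a point from camera to tool coordinates, whose origin is the TCP and whose axes are the flange's). Camera axes: x right, y down, z forward; pixel columns grow to the right and rows downward; lengths in m; the calibration is good to about 2 mm. A picture is of the moment at which its call begins: read the wrist's pose just before it. camera_model takes no time and is no camera call.
- ctrl.close_job(): hands the job in; it is judged then, once.
The state is a dict: "time": time; "joint_positions": joint angles; "qd": joint speeds; "joint_torque": joint torques, N m; "position": TCP position; "tool_rot": TCP orientation; "ft_force": force on the tool from outside, world axes, zero at the start; "torque": the same for the moment, N m; "grip_width": opening from 0.0 (shut) to 1.0 (fully open); "grip_force": force on a finger pad.
Only numpy, scipy, OpenCV 4.12 (cv2) and the standard library are available. Lean on these libraries where they do the work, as an engineer would, in place of code of your own. Each camera call takes 0.05 s, during which the arm holds its last target. There are 200 camera calls.

TASK

The inspection flap on top of the low white vial unit is locked by the small grey sliding cap on the unit's side. Pull that cap straight outwards as far as it goes and leave it out, then take the flap by its bar and swing it up until it lines up with the index pointer beside it, so that the vials can be inspected. Nothing else holds the flap up: finish while still holding it still at the pointer, without having shifted the pointer or the bottle, beaker and screwdriver around the unit.

Things in the scene. Friction and masses are not known exactly. Their poses are not given: they have to be found in the camera images.
- unit: low white open-topped case 200 (x) x 230 (y) mm, rim at 112 mm, fixed; place and yaw vary. Origin: centre of its underside on the bench. x runs from the bar side to the hinge side, y to its left, z up. Hinge axis along y at x +90, z 120 mm. Locking cap on its -y side. On its +y side, at y 131 mm, an upright curved metal scale, 170 to 210 mm from the hinge, up to z 315 mm, and the pointer.
- flap (a joint): flap's angle: 0 = shut, level; grows as the bar end swings up and over towards the hinge side; stop at 1.3 rad. Grey plate 188 x 220 (wide) x 8 mm with a dark window, about 0.45 kg (varies 0.7 to 1.4 times); falls shut from any angle unless held. A lug on its right edge sits in the locking cap and blocks the flap until the cap is out.
- flap_hinge (a point): point on the hinge axis, in the middle of the flap's width, 120 mm above the bench; turns with the flap. Its -x axis runs along the flap towards the bar, y along the hinge, z out of the flap's upper face.
- flap_handle (a point): middle of the flap's bar: round steel, 10 mm diameter, parallel to the hinge, in the flap's plane, 230 mm from the hinge axis, carried by two arms 68 mm either side. Shut, it is 120 mm above the bench in front of the unit, nothing beneath, with a 35 mm gap between bar and flap edge: fingers can straddle it from above. It can turn within the grip.
- lock_cap (a joint): how far the locking cap is pulled out: 0 = fully on (over the flap's lug), 0.022 m = out against its stop, lug free. Slides along the unit's -y (outwards, away from the unit); takes about 5 N to move and stays where it is left. Starts at 0 to 3 mm.
- cap_grip (a point): centre of the grey square ribbed locking cap, 22 mm along the unit's x, 40 mm along its y (the slide direction), 24 mm high, centre 118 mm above the bench. It rides on a 10 mm wide rail whose top is level with its underside, so fingers closing along the unit's x can pass either side from above. Axes as the unit's.
- pointer (a joint): angle of the index pointer about the same hinge axis, measured just as the flap's: flap lined up with the pointer means equal values. Set anywhere from 0.5 to 1.05 rad; stiff (about 2.5 N m), to be left as it is.
- pointer_tip (a point): centre of the round steel peg (10 mm diameter, 42 mm long along the unit's y) at the end of the thin dark straight pointer arm, 230 mm from the hinge axis like the bar, 153 mm to the left of the flap's middle. Its -x axis runs from the hinge out along the pointer.
- reagent_bottle: bystander: amber bottle, 64 mm diameter, 125 mm tall, on the bench left of the unit; origin at its base centre
- beaker: bystander: open glass beaker, 66 mm diameter, 80 mm tall, on the bench right of the unit; origin at its base centre
- screwdriver: bystander: screwdriver lying on the bench right of and nearer than the unit; origin on the underside, at its middle

How it is judged:
By the outcome, as a careful person would: the job done as asked, in the order asked, and still so for the second after the job is handed in, while the arm keeps its last pose, push and grip.
It also fails if it takes over 48 s, if anything falls off the work surface, if the arm or the gripper's body presses on something with over 40 N, if the wrist force passes 120 N, or if a joint passes its speed limit or range.

## Working session

There is one attempt and no reset: what is moved stays moved. The work goes in short steps, Python scripts to look and compute and a tool call to move; the robot and the scene stay as the last step left them, time stands still between calls to the robot, and variables do not carry over. Pictures are saved under pics/ and viewed, at most 10 in all, crops included, and the job is handed in when it is done.

```bash
ls; mkdir -p pics; python3 - <<'E'
from bench import ctrl
import cv2
for n in("scene","top"):
    cv2.imwrite(f"pics/{n}0.png",ctrl.get_image(n)[:,:,::-1]); print(n,ctrl.camera_model(n))
print(ctrl.camera_model("wrist")); print(ctrl.get_state())
E
```

```text
bench.py
pics
scene {'vertical_fov': 56.73473981015012, 'cx': 280.0414507487481, 'cy': 212.2987868337087, 'rvec': array([ 1.66954237,  1.70073783, -0.80041593]), 'tvec': array([ 0.02680333, -0.27694392,  1.3535842 ])}
top {'vertical_fov': 54.85418779012025, 'cx': 270.1692001097704, 'cy': 211.65153357654225, 'rvec': array([ 2.23712797, -1.94396243,  0.22954105]), 'tvec': array([-0.07356262,  0.55764318,  0.8211289 ])}
{'vertical_fov': 64.17423052972131, 'cx': 273.56083546650564, 'cy': 205.60516641925435, 'hand_eye': array([[ 1.19876394e-03, -9.66867404e-01, -2.55276293e-01,
         6.96843727e-02],
       [ 9.99999126e-01,  1.01657589e-03,  8.45628048e-04,
        -9.80615873e-04],
       [-5.58102470e-04, -2.55277084e-01,  9.66867777e-01,
        -1.62398062e-01],
       [ 0.00000000e+00,  0.00000000e+00,  0.00000000e+00,
         1.00000000e+00]])}
{'time': 0.1, 'joint_positions': array([-1.08688782,  0.32176758, -0.07005473,  1.45157462,  0.02261489,
        1.37075318, -0.05690839]), 'qd': array([-0.00026866, -0.00221032,  0.00023179, -0.00520795,  0.00142587,
        0.00060381,  0.00105247]), 'joint_torque': array([ 5.23414997e-05, -4.92572629e+01, -4.05492643e-01, -3.13398778e+01,
       -6.39691134e-02,  3.94059252e-02,  6.59093848e-05]), 'position': array([0.29410789, 0.57910702, 0.22154763]), 'tool_rot': array([-7.31146867e-01, -3.05503247e+00,  2.65847031e-03]), 'ft_force': array([-0.58434995,  0.06436639, -0.07945005]), 'torque': array([-0.00392047, -0.03005991,  0.03099912]), 'grip_force': 0.0, 'grip_width': 1.0019299382562927}
```
View pics/scene0.png

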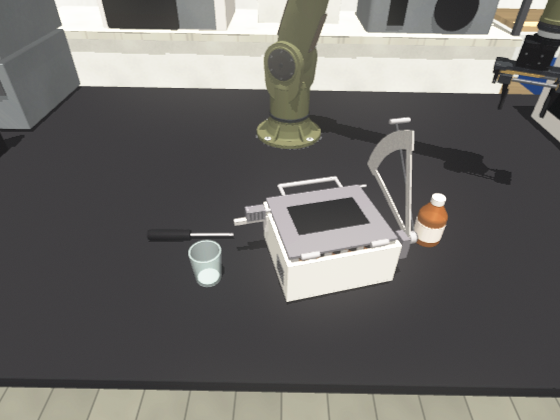

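View pics/top0.png

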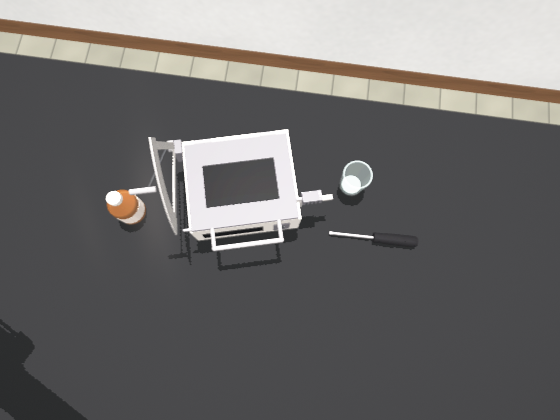

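The scene view shows the bar at about (310,183), the cap at (256,214) and the peg at (400,121). In the top view the bar is at (248,243), the cap at (313,197) and the peg at (142,190). I'll enlarge both to get exact pixels.

```bash
cat > h.py <<'E'
import numpy as np,cv2
from scipy.spatial.transform import Rotation as R
from bench import ctrl
def cam(n,st=None):
    m=ctrl.camera_model(n); f=210/np.tan(np.radians(m["vertical_fov"]/2))
    K=np.array([[f,0,m["cx"]],[0,f,m["cy"]],[0,0,1]])
    if n=="wrist":
        T=np.eye(4);T[:3,:3]=R.from_rotvec(st["tool_rot"]).as_matrix();T[:3,3]=st["position"]
        W=np.linalg.inv(T@m["hand_eye"]); return K,W[:3,:3],W[:3,3]
    return K,cv2.Rodrigues(m["rvec"])[0],m["tvec"]
def ray(c,p):
    K,r,t=c; return -r.T@t, r.T@np.linalg.solve(K,[*p,1.])
def onz(c,p,z):
    o,d=ray(c,p); return o+d*(z-o[2])/d[2]
def tri(c1,p1,c2,p2):
    P=[K@np.c_[r,t] for K,r,t in(c1,c2)]
    X=cv2.triangulatePoints(P[0],P[1],np.array(p1,float),np.array(p2,float)).ravel(); return X[:3]/X[3]
def proj(c,X):
    K,r,t=c; q=K@(r@np.array(X)+t); return q[:2]/q[2]
E
python3 - <<'E'
import cv2
s=cv2.imread("pics/scene0.png");t=cv2.imread("pics/top0.png")
cv2.imwrite("pics/s1.png",cv2.resize(s[105:255,225:425],None,fx=4,fy=4,interpolation=cv2.INTER_CUBIC))
cv2.imwrite("pics/t1.png",cv2.resize(t[125:265,100:345],None,fx=3.2,fy=3.2,interpolation=cv2.INTER_CUBIC))
E
```

View pics/s1.png

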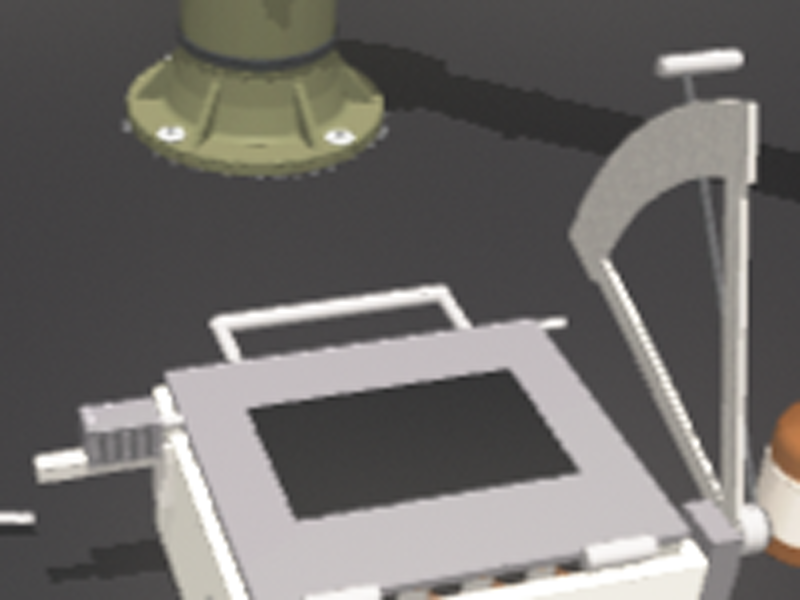

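View pics/t1.png

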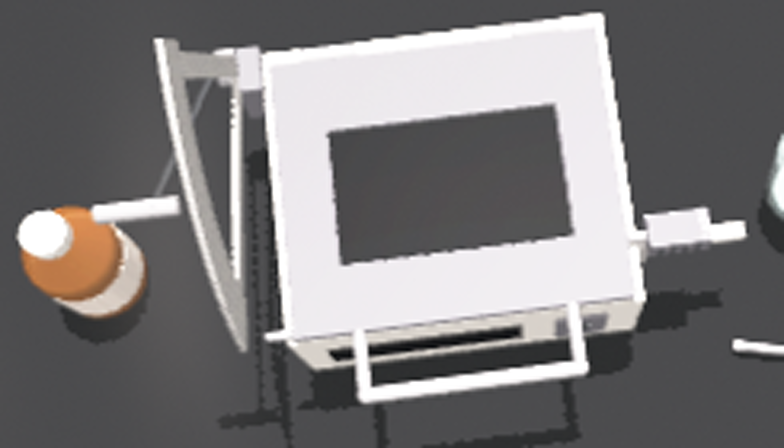

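```bash
python3 - <<'E'
from h import *
np.set_printoptions(precision=4,suppress=True)
S,T=cam("scene"),cam("top")
s=lambda u,v:(225+(u+.5)/4-.5,105+(v+.5)/4-.5); t=lambda u,v:(100+(u+.5)/3.2-.5,125+(v+.5)/3.2-.5)
P={}
for k,a,b in[("barR",(218,324),(582,368)),("barL",(443,291),(365,394)),("pegR",(662,67),(178,205)),("pegL",(739,58),(97,214)),
 ("flapFR",(165,373),(640,300)),("flapFL",(538,322),(288,338)),("cap",(112,413),(680,228))]:
    X=tri(S,s(*a),T,t(*b)); P[k]=X; print(k,X,proj(S,X)-s(*a))
st=ctrl.get_state()
bar=(P["barR"]+P["barL"])/2; peg=(P["pegR"]+P["pegL"])/2
y=P["barL"]-P["barR"]; print("bar",bar,"len",np.linalg.norm(y),"yaw",np.arctan2(-y[0],y[1]))
y[2]=0;y/=np.linalg.norm(y); x=np.array([y[1],-y[0],0])
hinge=bar+.230*x; hinge[2]=.12
d=peg-hinge; print("hinge",hinge,"peg",peg,"along x,y,z",d@x,d@y,d[2],"r",np.hypot(d@x,d[2]),"ang",np.arctan2(d[2],-d@x))
print("cap nominal",(P["cap"]-hinge)@x+.09,(P["cap"]-hinge)@y)
for k,a in[("beaker",(355,185)),("sd tip",(330,233)),("sd end",(417,241))]: print(k,onz(T,a,0.01))
E
```

```text
barR [ 0.4953 -0.0262  0.1204] [-0.5129 -0.0148]
barL [0.4599 0.106  0.1223] [-0.5707  0.0385]
pegR [0.5208 0.1894 0.2958] [-0.6343  0.1141]
pegL [0.5105 0.2292 0.2963] [-0.8589  0.1857]
flapFR [ 0.5438 -0.0558  0.1208] [-1.0832 -0.0579]
flapFL [0.4883 0.1593 0.121 ] [-0.0816  0.009 ]
cap [ 0.592 -0.078  0.13 ] [0.4958 0.0327]
bar [0.4776 0.0399 0.1213] len 0.13685544116471826 yaw 0.26161514426907684
hinge [0.6998 0.0994 0.12  ] peg [0.5156 0.2093 0.296 ] along x,y,z -0.1494980760345756 0.15376826795084364 0.17601868774034962 r 0.23093776904585023 ang 0.8666909515264335
cap nominal -0.06005849585285042 -0.14352148626749095
beaker [ 0.6672 -0.1832  0.01  ]
sd tip [ 0.5444 -0.1368  0.01  ]
sd end [ 0.5538 -0.3363  0.01  ]
```

```bash
cat >> h.py <<'E'
YAW=.2616; UX=np.array([np.cos(YAW),np.sin(YAW),0]); UY=np.array([-UX[1],UX[0],0])
HINGE=np.array([.6998,.0994,.12])
def go(*targets,ref=None):
    "print tool-axis shift and turn (tool y along unit x) to TCP targets"
    st=ctrl.get_state(); M=R.from_rotvec(st["tool_rot"]).as_matrix()
    v=M.T@UX; a=np.arctan2(-v[0],v[1]); a=(a+np.pi/2)%np.pi-np.pi/2
    print("pos",st["position"].round(4),"q7",st["joint_positions"][6].round(2),"toolx",M[:,0].round(3),"tooly",M[:,1].round(3),"tilt",M[:,2].round(4),"turn",a.round(3))
    for t in targets: print(np.array(t).round(3),"->",(M.T@(np.array(t)-st["position"])).round(4))
E
python3 - <<'E'
from h import *
capc=HINGE-.15006*UX-.1435*UY
print(capc)
p=capc.copy();p[2]=.30
go([.294,.58,.40],[*p[:2],.40],p)
E
```

```text
[ 0.59195832 -0.07802724  0.12      ]
pos [0.2941 0.5791 0.2215] q7 -0.06 toolx [-0.892  0.453 -0.   ] tooly [ 0.453  0.892 -0.002] tilt [-7.0e-04 -1.6e-03 -1.0e+00] turn 0.839
[0.294 0.58  0.4  ] -> [ 0.0005  0.0004 -0.1785]
[ 0.592 -0.078  0.4  ] -> [-0.5631 -0.4514 -0.1776]
[ 0.592 -0.078  0.3  ] -> [-0.5631 -0.4512 -0.0776]
```

Units first: shifts go in units of 20 mm and turns go in units of 0.2 rad. So -0.563 m is -28.15, -0.53 m is -26.5, 0.839 rad is 4.195.

Call:
{"method": "hand_motion", "body": {
  "plan": [
    [[0,0,-2.25],0,1],
    [[0,0,-4.5],0,1],
    [[0,0,-6.75],0,1],
    [[0,0,-8.9],0,1],
    [[-2.25,-1.8,-8.9],0.6,1],
    [[-4.5,-3.6,-8.9],1.2,1],
    [[-6.5,-5.2,-8.9],1.8,1],
    [[-8.5,-6.8,-8.9],2.4,1],
    [[-10.5,-8.4,-8.9],3,1],
    [[-12.5,-10,-8.9],3.6,1],
    [[-14.5,-11.6,-8.9],4.195,1],
    [[-16.5,-13.2,-8.9],4.195,1],
    [[-18.5,-14.8,-8.9],4.195,1],
    [[-20.5,-16.4,-8.9],4.195,1],
    [[-22.5,-18,-8.9],4.195,1],
    [[-24.5,-19.6,-8.9],4.195,1],
    [[-26.5,-21.2,-8.9],4.195,1],
    [[-28.15,-22.56,-8.9],4.195,1],
    [[-28.15,-22.56,-6.5],4.195,1],
    [[-28.15,-22.56,-4.5],4.195,1]
  ]
}}

```text
time: 2.1
position: [0.5927, -0.0831, 0.3116]
tool_rot: [1.92, 2.483, -0.002]
ft_force: [-0.0, 1.2, -0.5]
grip_width: 0.998
grip_force: 0.0
```

Call:
{"method": "hand_motion", "body": {
  "plan": [
    [[0,0,0],0,1],
    [[0,0,0],0,1]
  ]
}}

```text
time: 2.3
position: [0.5919, -0.0767, 0.3128]
tool_rot: [-1.91, -2.493, 0.0]
ft_force: [0.1, -0.1, 0.7]
grip_width: 1.001
grip_force: 0.0
```

```bash
python3 - <<'E'
from h import *
st=ctrl.get_state(); im=ctrl.get_image("wrist")
cv2.imwrite("pics/w1.png",im[:,:,::-1]); np.save("w1.npy",np.r_[st["position"],st["tool_rot"]])
c=cam("wrist",st); print(proj(c,[.592,-.078,.13]))
go(HINGE-.15*UX-.1435*UY)
E
```

```text
[273.97961226 186.62087281]
pos [ 0.5929 -0.0767  0.3147] q7 0.43 toolx [-0.261  0.965 -0.   ] tooly [0.965 0.261 0.002] tilt [ 2.5e-03  3.0e-04 -1.0e+00] turn 0.002
[ 0.592 -0.078  0.12 ] -> [-0.001  -0.0016  0.1947]
```

View pics/w1.png

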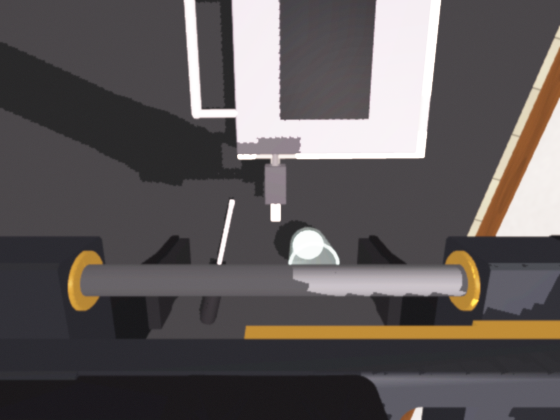

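Cap in the wrist view is centred at (275.5,184.5), about 2 mm from my prediction, so I can descend and grip. The bar runs along x≈193.

In the tool's units: 0.045 m is 2.25, 0.001 m is 0.05.

Call:
{"method": "hand_motion", "body": {
  "plan": [
    [[0,0,2.25],0,0.7],
    [[0.05,0,4.5],0,0.7],
    [[0.05,0,6.5],0,0.7],
    [[0.05,0,8],0,0.7],
    [[0.05,0,9.25],0,0.7],
    [[0.05,0,10.25],0,0.7],
    [[0.05,0,10.725],0,0.7],
    [[0.05,0,10.725],0,0.7],
    [[0.05,0,10.725],0,0.7],
    [[0.05,0,10.725],0,0],
    [[0.05,0,10.725],0,0],
    [[0.05,0,10.725],0,0],
    [[0.05,0,10.725],0,0],
    [[0.05,0,10.725],0,0],
    [[0.05,0,10.725],0,0],
    [[0.05,0,10.725],0,0],
    [[0.05,0,10.725],0,0]
  ],
  "force": 25
}}

```text
time: 4.05
position: [0.5932, -0.0763, 0.0982]
tool_rot: [1.91, 2.491, 0.003]
ft_force: [4.9, 0.0, -4.2]
grip_width: 0.252
grip_force: 25.0
```

Call:
{"method": "hand_motion", "body": {
  "plan": [
    [[-0.15,0,0],0,0],
    [[-0.3,0,0],0,0],
    [[-0.45,0,0],0,0],
    [[-0.6,0,0],0,0],
    [[-0.75,0,0],0,0],
    [[-0.9,0,0],0,0],
    [[-0.9,0,0],0,0]
  ]
}}

```text
time: 4.75
position: [0.5973, -0.091, 0.0982]
tool_rot: [-1.909, -2.493, -0.005]
ft_force: [3.0, 4.4, 0.0]
grip_width: 0.247
grip_force: 25.0
```

Call:
{"method": "hand_motion", "body": {
  "plan": [
    [[-0.1,0,0],0,0],
    [[-0.15,0,0],0,0],
    [[-0.2,0,0],0,0],
    [[-0.25,0,0],0,0],
    [[-0.3,0,0],0,0],
    [[-0.35,0,0],0,0],
    [[-0.35,0,0],0,0],
    [[-0.35,0,0],0,0]
  ]
}}

```text
time: 5.55
position: [0.5984, -0.0949, 0.0982]
tool_rot: [-1.904, -2.492, -0.008]
ft_force: [0.4, 9.4, 2.8]
grip_width: 0.249
grip_force: 25.0
```

In the tool's units: -0.004 m is -0.2, -0.002 m is -0.1.

Call:
{"method": "hand_motion", "body": {
  "plan": [
    [[-0.1,0,0],0,0],
    [[-0.2,0,0],0,0],
    [[-0.2,0,0],0,0]
  ]
}}

```text
time: 5.85
position: [0.5983, -0.095, 0.0981]
tool_rot: [-1.898, -2.489, -0.011]
ft_force: [-5.1, 15.9, 7.2]
grip_width: 0.249
grip_force: 25.0
```

Call:
{"method": "hand_motion", "body": {
  "plan": [
    [[0.35,0,0],0,0],
    [[0.35,0,0],0,0],
    [[0.35,0,0],0,0.5],
    [[0.35,0,0],0,0.6],
    [[0.35,0,0],0,0.6],
    [[0.35,0,0],0,0.6],
    [[0.35,0,-1],0,0.6],
    [[0.35,0,-3],0,0.6],
    [[0.35,0,-5],0,0.6],
    [[0.35,0,-7.5],0,0.6],
    [[0.35,0,-10],0,0.6],
    [[0.35,0,-10],0,0.6],
    [[0.35,0,-10],0,0.6]
  ]
}}

```text
time: 7.15
position: [0.5979, -0.0987, 0.2994]
tool_rot: [1.912, 2.49, 0.002]
ft_force: [-0.4, 0.2, -1.7]
grip_width: 0.606
grip_force: 0.0
```

```bash
python3 - <<'E'
from h import *
st=ctrl.get_state(); im=ctrl.get_image("wrist")
cv2.imwrite("pics/w2.png",im[:,:,::-1]); np.save("w2.npy",np.r_[st["position"],st["tool_rot"]])
c=cam("wrist",st)
cc=HINGE-.15*UX-.1415*UY; cc[2]=.13
print("orig cap",proj(c,cc),"out 20mm",proj(c,cc-.02*UY),proj(c,cc-.022*UY))
b=HINGE-.23*UX; print("bar",proj(c,b),proj(c,b-.068*UY))
E
```

```text
orig cap [273.36467965 164.54376572] out 20mm [273.3528752  184.35825321] [273.35171439 186.30674965]
bar [185.74158796   8.21297868] [190.41296751  87.01415122]
```

View pics/w2.png

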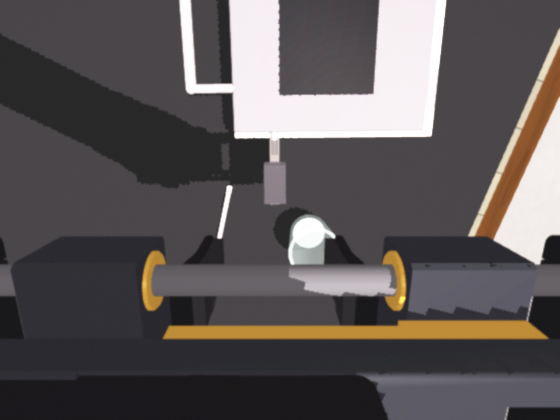

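The cap is out at its stop: its centre is now at (275,183.5), and it didn't move under extra force. The bar corner at (190,90) matches the prediction. Next is the bar.

```bash
python3 - <<'E'
from h import *
b=HINGE-.23*UX
go([*b[:2],.30],[*b[:2],.103])
E
```

```text
pos [ 0.5971 -0.0982  0.2975] q7 0.47 toolx [-0.258  0.966  0.   ] tooly [ 0.966  0.258 -0.001] tilt [-7.e-04  1.e-04 -1.e+00] turn -0.0
[0.478 0.04  0.3  ] -> [ 0.1643 -0.0797 -0.0024]
[0.478 0.04  0.103] -> [ 0.1643 -0.0796  0.1946]
```

Call:
{"method": "hand_motion", "body": {
  "plan": [
    [[1.75,-0.9,0],0,0.35],
    [[3.75,-1.9,0],0,0.35],
    [[5.75,-2.8,0],0,0.35],
    [[7.5,-3.6,0],0,0.35],
    [[7.7,-3.95,0],0,0.35],
    [[7.7,-3.95,2],0,0.35],
    [[7.7,-3.95,4],0,0.35],
    [[7.7,-3.95,5.75],0,0.35],
    [[7.7,-3.95,7.25],0,0.35],
    [[7.7,-3.95,8.5],0,0.35],
    [[7.7,-3.95,9.25],0,0.35],
    [[7.7,-3.95,9.65],0,0.35],
    [[7.7,-3.95,9.65],0,0.35],
    [[7.7,-3.95,9.65],0,0.35]
  ]
}}

```text
time: 8.6
position: [0.4814, 0.0301, 0.1052]
tool_rot: [1.913, 2.492, -0.0]
ft_force: [0.6, -0.0, -0.2]
grip_width: 0.35
grip_force: 0.0
```

```bash
python3 - <<'E'
from h import *
go(HINGE-.23*UX-[0,0,.017])
E
```

```text
pos [0.4814 0.0301 0.1052] q7 0.17 toolx [-0.259  0.966 -0.   ] tooly [ 0.966  0.259 -0.   ] tilt [-0.e+00 -3.e-04 -1.e+00] turn 0.0
[0.478 0.04  0.103] -> [ 0.0105 -0.0011  0.0022]
```

Call:
{"method": "hand_motion", "body": {
  "plan": [
    [[0,0,0],0,0.1],
    [[0,0,0],0,0],
    [[0,0,0],0,0],
    [[0,0,0],0,0],
    [[0,0,0],0,0],
    [[0,0,0],0,0],
    [[0,0,0],0,0]
  ],
  "force": 30
}}

```text
time: 9.3
position: [0.4807, 0.0303, 0.1054]
tool_rot: [-1.911, -2.492, 0.001]
ft_force: [-4.8, -0.5, 5.6]
grip_width: 0.105
grip_force: 30.0
```

In the tool's units: -0.0569 m is -2.845, -0.0457 m is -2.285.

Call:
{"method": "hand_motion", "body": {
  "plan": [
    [[0,0.015,-0.575],0,0],
    [[0,0.055,-1.15],0,0],
    [[0,0.13,-1.72],0,0],
    [[0,0.23,-2.285],0,0],
    [[0,0.36,-2.845],0,0],
    [[0,0.36,-2.845],0,0]
  ],
  "force": 40
}}

```text
time: 9.9
position: [0.4876, 0.0321, 0.1635]
tool_rot: [-1.911, -2.491, 0.002]
ft_force: [-5.9, -0.3, -0.9]
grip_width: 0.096
grip_force: 40.0
```

```bash
python3 - <<'E'
from h import *
go(HINGE)
E
```

```text
pos [0.4876 0.0321 0.1635] q7 0.15 toolx [-0.259  0.966  0.001] tooly [ 0.966  0.259 -0.002] tilt [-1.9e-03  1.0e-04 -1.0e+00] turn 0.0
[0.7   0.099 0.12 ] -> [0.01   0.2225 0.0431]
```

In the tool's units: -0.1144 m is -5.72, -0.1081 m is -5.405.

Call:
{"method": "hand_motion", "body": {
  "plan": [
    [[0,0.155,-0.555],0,0],
    [[0,0.335,-1.1],0,0],
    [[0,0.55,-1.635],0,0],
    [[0,0.785,-2.155],0,0],
    [[0,1.05,-2.67],0,0],
    [[0,1.335,-3.165],0,0],
    [[0,1.65,-3.65],0,0],
    [[0,1.985,-4.115],0,0],
    [[0,2.345,-4.565],0,0],
    [[0,2.725,-4.995],0,0],
    [[0,3.13,-5.405],0,0],
    [[0,3.465,-5.72],0,0],
    [[0,3.465,-5.72],0,0],
    [[0,3.465,-5.72],0,0]
  ]
}}

```text
time: 11.3
position: [0.5544, 0.0506, 0.28]
tool_rot: [-1.911, -2.492, -0.001]
ft_force: [-12.1, -1.8, 9.5]
grip_width: 0.097
grip_force: 40.0
```

```bash
python3 - <<'E'
from h import *
go(HINGE)
for n in("scene","top"): cv2.imwrite(f"pics/{n}2.png",ctrl.get_image(n)[:,:,::-1])
s=cv2.imread("pics/scene2.png");t=cv2.imread("pics/top2.png")
a=cv2.resize(s[95:245,265:415],None,fx=4,fy=4,interpolation=cv2.INTER_CUBIC)
cv2.imwrite("pics/s3.png",a)
cv2.imwrite("pics/t3.png",cv2.resize(t[125:265,110:310],None,fx=4,fy=4,interpolation=cv2.INTER_CUBIC))
E
```

```text
pos [0.5544 0.0506 0.28  ] q7 0.16 toolx [-0.26   0.966  0.001] tooly [ 0.966  0.26  -0.   ] tilt [-7.0e-04  1.4e-03 -1.0e+00] turn 0.001
[0.7   0.099 0.12 ] -> [0.0092 0.1531 0.16  ]
```

View pics/s3.png

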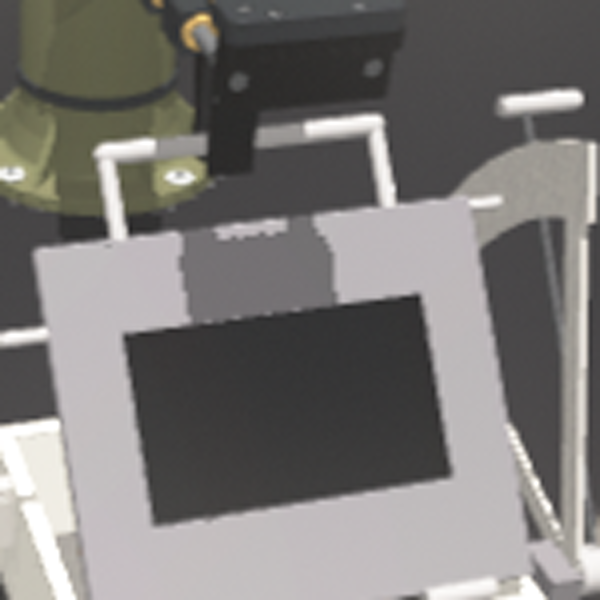

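View pics/t3.png

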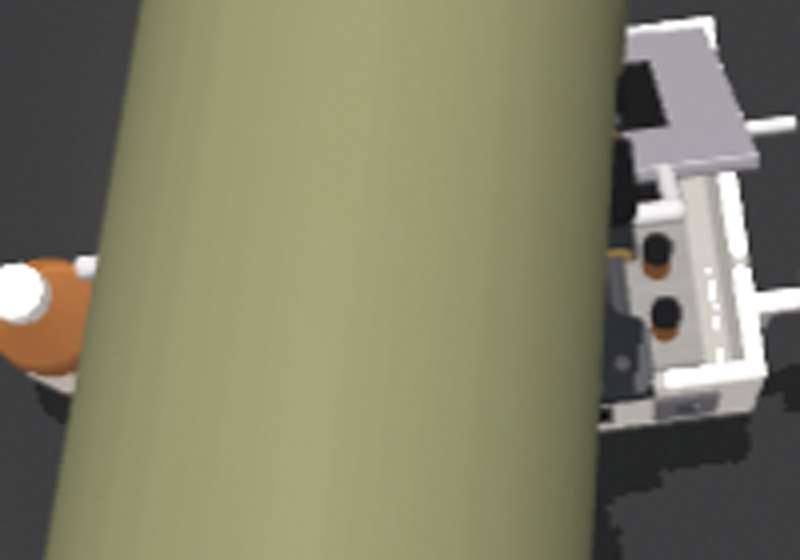

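The flap is up and the grip is holding. Scene crop: bar ends are at (103,153) and (375,122), and the peg is at about (540,101). Top crop: the right corner of the bar is at about (680,210) and the peg's left end at (80,266). The remaining 15 N points radially, so I'll relieve that and then measure both angles the same way.

Call:
{"method": "hand_motion", "body": {
  "plan": [
    [[0,-0.075,-0.1],0,0],
    [[0,-0.15,-0.2],0,0],
    [[0,-0.15,-0.2],0,0],
    [[0,-0.15,-0.2],0,0]
  ]
}}

```text
time: 11.8
position: [0.5543, 0.0505, 0.2802]
tool_rot: [1.909, 2.491, 0.005]
ft_force: [4.0, 1.6, -8.4]
grip_width: 0.095
grip_force: 40.0
```

```bash
python3 - <<'E'
from h import *
go(HINGE)
S,T=cam("scene"),cam("top")
s=lambda u,v:(225+(u+.5)/4-.5,105+(v+.5)/4-.5); t=lambda u,v:(100+(u+.5)/3.2-.5,125+(v+.5)/3.2-.5)
s2=lambda u,v:(265+(u+.5)/4-.5,95+(v+.5)/4-.5); t2=lambda u,v:(110+(u+.5)/4-.5,125+(v+.5)/4-.5)
def ang(c,p,y):  # ray with plane unit-y = y
    o,d=ray(c,p); k=(y-(o-HINGE)@UY)/(d@UY); X=o+k*d-HINGE; return X@UX,X[2],np.arctan2(X[2],-X@UX)
def arc(c,p):   # ray meets cylinder r=.23 about hinge, linear in image
    o,d=ray(c,p); a=np.array([(o-HINGE)@UX,o[2]-.12]); b=np.array([d@UX,d[2]])
    k=np.roots([b@b,2*a@b,a@a-.23**2]); 
    return [(round(float(np.arctan2((a+q*b)[1],-(a+q*b)[0])),4), round(float((o+q*d-HINGE)@UY),4)) for q in k if np.isreal(q)]
print("peg top",arc(T,t(178,205)),arc(T,t(97,214)),"scene",arc(S,s(662,67)),arc(S,s(739,58)),arc(S,s2(540,101.5)))
print("bar top",arc(T,t2(676,209)),"scene",arc(S,s2(103,153)),arc(S,s2(375,122)))
# after relief
X=ctrl.get_image("scene"),ctrl.get_image("top")
cv2.imwrite("pics/scene4.png",X[0][:,:,::-1]);cv2.imwrite("pics/top4.png",X[1][:,:,::-1])
a=cv2.resize(X[1][150:206,240:306],None,fx=8,fy=8,interpolation=cv2.INTER_CUBIC)
b=cv2.resize(X[0][105:145,280:418],None,fx=5.6,fy=5.6,interpolation=cv2.INTER_CUBIC)[:224]
o=np.zeros((224+300,780,3),np.uint8);o[:b.shape[0],:b.shape[1]]=b[:, :780];o[224:,:528]=a[50:350]
cv2.imwrite("pics/c4.png",o[:,:,::-1]); print(a.shape,b.shape,ctrl.get_state()["ft_force"])
E
```

```text
pos [0.5543 0.0505 0.2802] q7 0.16 toolx [-0.26   0.966 -0.001] tooly [0.966 0.26  0.004] tilt [ 4.4e-03  7.0e-04 -1.0e+00] turn 0.001
[0.7   0.099 0.12 ] -> [0.0095 0.1525 0.1609]
peg top [(-1.4922, 0.2341), (0.8617, 0.1325)] [(-1.4935, 0.3012), (0.8625, 0.1734)] scene [(0.8846, 0.1322), (1.2784, 0.0832)] [(0.8936, 0.1726), (1.2705, 0.1206)] [(0.9007, 0.1506), (1.2642, 0.1029)]
bar top [(-1.4621, -0.0957), (0.8433, -0.069)] scene [(0.8505, -0.0677), (1.3078, -0.0948)] [(0.8693, 0.0671), (1.2917, 0.0236)]
(448, 528, 3) (224, 773, 3) [ 4.31525778  2.02635995 -9.19978584]
```

View pics/c4.png

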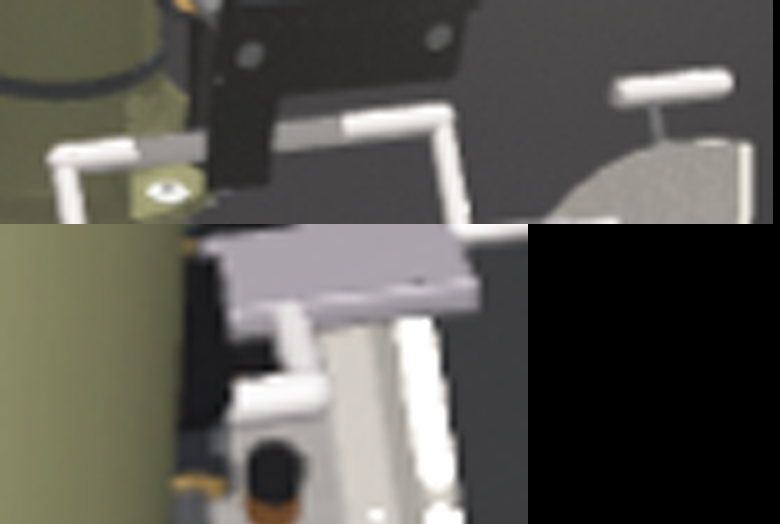

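The top view gives the peg at 0.862 and the bar at 0.843 rad (bar at crop row ≈396, unchanged by the relief). That leaves about +0.019 rad along the arc.

In the tool's units: 0.0045 m is 0.225, -0.002 m is -0.1.

Call:
{"method": "hand_motion", "body": {
  "plan": [
    [[0,0.11,-0.05],0,0],
    [[0,0.225,-0.1],0,0],
    [[0,0.225,-0.1],0,0],
    [[0,0.225,-0.1],0,0],
    [[0,0.225,-0.1],0,0]
  ]
}}

```text
time: 12.4
position: [0.5567, 0.0512, 0.2824]
tool_rot: [-1.912, -2.493, -0.001]
ft_force: [1.3, 2.7, -6.2]
grip_width: 0.098
grip_force: 40.0
```

```bash
python3 - <<'E'
from h import *
go(HINGE)
X=ctrl.get_image("top"); cv2.imwrite("pics/top5.png",X[:,:,::-1])
old=cv2.imread("pics/top4.png"); t0=cv2.imread("pics/top0.png")
def cen(im,c0,c1,r0,r1):  # bright band centre per column
    g=cv2.cvtColor(im,cv2.COLOR_BGR2GRAY).astype(int)[r0:r1,c0:c1]; return g
print(cen(old,270,280,170,185)); print(cen(X[:,:,::-1].copy(),270,280,170,185)); print("peg",cen(t0,140,148,182,198))
E
```

```text
pos [0.5567 0.0512 0.2824] q7 0.16 toolx [-0.259  0.966  0.001] tooly [0.966 0.259 0.001] tilt [ 4.e-04  7.e-04 -1.e+00] turn 0.001
[0.7   0.099 0.12 ] -> [0.0094 0.1506 0.1625]
[[ 97  83  80  84 137 207 223 225 206 171]
 [ 45  39  39  40 117 198 222 226 217 190]
 [ 34  32  32  33 106 185 218 226 222 202]
 [ 34  34  34  33  67 148 213 225 224 201]
 [ 31  31  32  32  58 125 189 214 216 208]
 [119 115 140 203 235 231 236 240 240 237]
 [237 237 238 242 245 247 248 249 249 245]
 [250 251 251 251 251 251 250 250 248 240]
 [249 247 246 244 241 239 236 233 229 223]
 [229 226 224 221 216 211 206 199 194 181]
 [193 187 180 171 161 153 147 145 148 152]
 [148 150 147 148 157 164 165 165 166 168]
 [164 166 166 166 169 171 171 172 172 171]
 [171 156 109  88  82 101 137 170 170 170]
 [154  99  49  39  36  44  79 136 170 170]]
[[ 35  35  33  37 116 196 220 226 219 197]
 [ 33  34  34  34 104 182 216 224 221 202]
 [ 32  33  33  33  66 145 202 207 216 197]
 [ 9
[... 377 characters left out ...]
 170]
 [168 168 170 169 170 171 171 172 172 171]
 [171 156 109  89  82 101 136 171 170 170]
 [154 100  48  39  36  44  79 137 169 170]]
peg [[ 85  85  86  86  87  88  88  88]
 [ 85  86  86  87  87  88  88  88]
 [ 85  86  87  87  87  88  88  88]
 [ 85  86  86  88  88  88  88  92]
 [ 85  86  87  87  87  87  88 100]
 [ 88 109 139 152 182 229 248 249]
 [247 248 249 250 251 252 253 253]
 [253 253 253 253 253 253 252 248]
 [253 253 253 252 251 251 251 249]
 [249 249 248 247 246 243 242 240]
 [232 228 223 219 214 207 196 178]
 [177 166 149 137 134 130 119 111]
 [103 101  96  93  93  93  91  91]
 [ 86  86  87  88  88  89  89  90]
 [ 85  86  87  88  88  88  89  90]
 [ 86  86  87  88  88  88  89  90]]
```

```bash
python3 - <<'E'
from h import *
T=cam("top")
def arc(p,r=.23):
    o,d=ray(T,p); a=np.array([(o-HINGE)@UX,o[2]-.12]); b=np.array([d@UX,d[2]])
    k=np.roots([b@b,2*a@b,a@a-r**2]).real.min(); X=a+k*b
    return np.arctan2(X[1],-X[0]).round(4),((o+k*d-HINGE)@UY).round(4)
print("peg",arc((144,189.9)),arc((141,190.2)),"edge",arc((144,186.95)))
print("bar new",arc((271,176.0)),"edge",arc((271,173.1)),"old",arc((271,178.05)))
p0=np.array([.4807,.0303,.1054]);p=ctrl.get_state()["position"];d=p-p0;print("chord",d@UX,d[2],2*np.arcsin(np.hypot(d@UX,d[2])/.46), 2*np.arctan2(d@UX,d[2]))
print(ctrl.get_state()["ft_force"])
# shut bar in first top picture (y scale check): barR corner & barL
t=lambda u,v:(100+(u+.5)/3.2-.5,125+(v+.5)/3.2-.5)
for q in((582,368),(365,394)):
    X=onz(T,t(*q),.12)-HINGE; print("shut bar",X@UX,X@UY)
E
```

```text
peg (np.float64(0.8626), np.float64(0.1507)) (np.float64(0.863), np.float64(0.1555)) edge (np.float64(0.8847), np.float64(0.1495))
bar new (np.float64(0.8568), np.float64(-0.0566)) edge (np.float64(0.8788), np.float64(-0.0571)) old (np.float64(0.841), np.float64(-0.0563))
chord 0.07877988431197455 0.17696757202583951 0.8693374897222913 0.8376528251052633
[ 1.98858084  2.73152734 -7.30425315]
shut bar -0.2301944736940607 -0.0694690414707593
shut bar -0.2300595733302529 0.06752296604736215
```

```bash
python3 - <<'E'
from h import *
T=cam("top"); im=cv2.imread("pics/top0.png")
g=cv2.cvtColor(im,cv2.COLOR_BGR2GRAY).astype(float)
def line(c0,r0,c1,r1,z,sgn,w=5):
    P=[]
    for c in range(c0,c1+1):
        r=r0+(r1-r0)*(c-c0)/(c1-c0); lo=int(round(r))-w; col=g[lo:lo+2*w+1,c]; d=sgn*np.diff(col)
        d=np.clip(d,0,None); d[d<d.max()*.3]=0; P.append((c,lo+.5+(d*np.arange(2*w)).sum()/d.sum()))
    P=np.array(P); k=np.polyfit(P[:,0],P[:,1],1); res=P[:,1]-np.polyval(k,P[:,0]); m=abs(res)<.6; k=np.polyfit(P[m,0],P[m,1],1)
    a=onz(T,(c0,np.polyval(k,c0)),z);b=onz(T,(c1,np.polyval(k,c1)),z);y=a-b
    print(k.round(3),m.mean().round(2),res[m].std().round(2),"yaw",np.arctan2(-y[0],y[1]).round(4),"x",((a-HINGE)@UX).round(4),((b-HINGE)@UX).round(4))
line(186,142.5,285,131,.112,1)      # rear rim upper edge
line(218,246.5,278,239.5,.12,1,4)     # bar upper edge
line(218,250,278,242,.12,-1,4)     # bar lower edge
line(206,164.5,272,157.5,.124,-1)     # window top
line(210,207.5,278,198.5,.124,1)    # window bottom
E
```

```text
[-1.21000e-01  1.63107e+02] 1.0 0.21 yaw 0.271 x 0.0095 0.0115
[-1.29000e-01  2.73147e+02] 1.0 0.13 yaw 0.2699 x -0.2256 -0.2246
[-1.30000e-01  2.78277e+02] 1.0 0.12 yaw 0.2705 x -0.2354 -0.2344
[-1.22000e-01  1.90317e+02] 1.0 0.14 yaw 0.2702 x -0.0556 -0.0544
[-1.25000e-01  2.33054e+02] 1.0 0.2 yaw 0.2692 x -0.146 -0.145
```

```bash
sed -i 's/^YAW=.2616/YAW=.270/; s/^HINGE=.*/HINGE=np.array([.4776,.0379,.12])+.23*UX+np.array([0,.0020,0])/' h.py; python3 - <<'E'
from h import *
T,S=cam("top"),cam("scene")
def arc(p,r=.23,c=T,i=1):
    o,d=ray(c,p); a=np.array([(o-HINGE)@UX,o[2]-.12]); b=np.array([d@UX,d[2]])
    k=np.roots([b@b,2*a@b,a@a-r**2]).real; k=k.min(); X=a+k*b
    return np.arctan2(X[1],-X[0]).round(4),((o+k*d-HINGE)@UY).round(4)
X=(onz(T,(248,243.6),.12)-HINGE); print("bar shut",X@UX,X@UY)
print("peg",arc((155.3,188.65)),arc((144,189.9)),arc((130,191.6)))
print("bar",arc((271,176.0)))
d=np.array([.5156,.2093,.296-.0013])-HINGE; print("peg tri",d@UX,d[2],np.arctan2(d[2],-d@UX))
p0=np.array([.4807,.0303,.1054]);p=ctrl.get_state()["position"];d=p-p0;print("chord",d@UX,d[2],2*np.arcsin(np.hypot(d@UX,d[2])/.46), 2*np.arctan2(d@UX,d[2]))
E
```

```text
bar shut -0.2299635131545713 -0.0015499489833412823
peg (np.float64(0.8673), np.float64(0.1316)) (np.float64(0.8684), np.float64(0.1498)) (np.float64(0.8686), np.float64(0.1724))
bar (np.float64(0.8548), np.float64(-0.0573))
peg tri -0.14819240056300828 0.17469999999999997 0.8673087009600113
chord 0.0787813861390902 0.17696757202583951 0.8693404175519822 0.8376669907238253
```

With all edge fits agreeing on a yaw of 0.270, the pointer reads 0.868 and the bar 0.855, so +0.013 rad is left (3 mm along the arc).

In the tool's units: 0.0024 m is 0.12, -0.002 m is -0.1.

Call:
{"method": "hand_motion", "body": {
  "plan": [
    [[0,0.06,-0.05],0,0],
    [[0,0.12,-0.1],0,0],
    [[0,0.12,-0.1],0,0],
    [[0,0.12,-0.1],0,0],
    [[0,0.12,-0.1],0,0]
  ]
}}

```text
time: 12.95
position: [0.5589, 0.0517, 0.2843]
tool_rot: [-1.911, -2.493, -0.001]
ft_force: [1.0, 4.4, -6.2]
grip_width: 0.1
grip_force: 40.0
```

```bash
cat > m.py <<'E'
from h import *
T=cam("top")
def arc(p,r=.23):
    o,d=ray(T,p); a=np.array([(o-HINGE)@UX,o[2]-.12]); b=np.array([d@UX,d[2]])
    k=np.roots([b@b,2*a@b,a@a-r**2]).real.min(); X=a+k*b
    return np.arctan2(X[1],-X[0]).round(4)
X=ctrl.get_image("top"); cv2.imwrite("pics/top6.png",X[:,:,::-1])
def edge(f,cols,r0,r1):  # upper edge: half-level crossing into the bright bar
    g=cv2.cvtColor(cv2.imread(f),cv2.COLOR_BGR2GRAY).astype(float); out=[]
    for c in cols:
        v=g[r0:r1,c]; i=np.argmax(v>230); bg=v[max(i-3,0)]; out.append(round(float(r0+i-.5-np.clip((v[i-1]-bg)/(245-bg),0,1)),2))
    return out
P=edge("pics/top0.png",range(136,152,3),182,198); print("peg",P,[arc((c,e)) for c,e in zip(range(136,152,3),P)])
for f in("top4","top5","top6"):
    B=edge(f"pics/{f}.png",(270,271,272),170,185); print(f,B,[arc((c,e)) for c,e in zip((270,271,272),B)])
st=ctrl.get_state(); print(st["position"],st["ft_force"],abs(st["qd"]).max())
E
python3 m.py
```

```text
peg [187.86, 187.5, 187.17, 186.6, 186.33, 186.11] [np.float64(0.8909), np.float64(0.8908), np.float64(0.8905), np.float64(0.892), np.float64(0.8913), np.float64(0.8902)]
top4 [175.1, 175.12, 175.0] [np.float64(0.8626), np.float64(0.8615), np.float64(0.8615)]
top5 [173.2, 173.12, 172.98] [np.float64(0.877), np.float64(0.8767), np.float64(0.8768)]
top6 [171.58, 171.43, 171.27] [np.float64(0.8892), np.float64(0.8894), np.float64(0.8897)]
[0.55885774 0.05169561 0.28432998] [ 1.58929161  3.63576427 -6.71969596] 0.002795670665772866
```

In the tool's units: 0.0003 m is 0.015, -0.0002 m is -0.01.

Call:
{"method": "hand_motion", "body": {
  "plan": [
    [[0,0.015,-0.01],0,0],
    [[0,0.015,-0.01],0,0],
    [[0,0.015,-0.01],0,0],
    [[0,0.015,-0.01],0,0],
    [[0,0.015,-0.01],0,0]
  ]
}}

```text
time: 13.5
position: [0.559, 0.0518, 0.2845]
tool_rot: [-1.911, -2.492, -0.0]
ft_force: [1.1, 5.2, -5.8]
grip_width: 0.1
grip_force: 40.0
```

```bash
python3 m.py | tail -2; python3 - <<'E'
from h import *
cv2.imwrite("pics/scene7.png",ctrl.get_image("scene")[:,:,::-1])
E
```

```text
top6 [171.41, 171.26, 171.13] [np.float64(0.8904), np.float64(0.8906), np.float64(0.8907)]
[0.55905011 0.0517222  0.28448475] [-0.10745627  6.03532527 -6.47385166] 0.0013983849057091467
```

View pics/scene7.png

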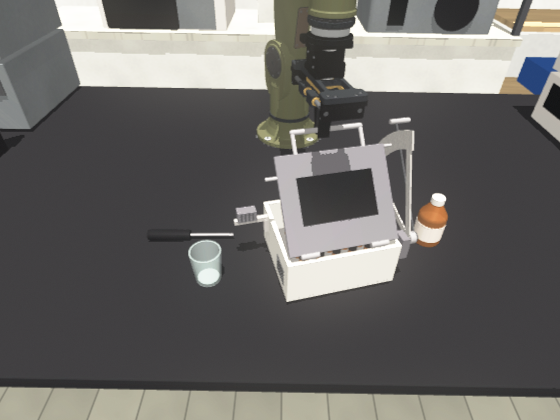

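The flap is held level with the pointer (0.8906 against 0.8910 rad by the same edge measure). The cap is out at (246,215), and the peg (400,121), bottle, beaker and screwdriver haven't moved. Handing in.

```bash
python3 -c "
from bench import ctrl
print(ctrl.close_job())"
```

```text
the job is handed in; nothing more can be done
None
```

I handed the job in at about 13.6 s: the locking cap is out against its stop and the arm is holding the flap still, within about 0.001 rad of the pointer by the top-camera edge measure; the pointer, bottle, beaker and screwdriver look unmoved.

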